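# Press the birdhouse button plugs home

## Task

Glue has just been put on the three painted button plugs in the birdhouse front that lies on the bench, and it is setting in the order they were glued. With the fingertips, gently press the red plug fully home, then the green one, then the blue one, so that each head sits down on the wood. Do not pull any plug up, and leave the hammer, glue bottle, wood offcut and spare unpainted plug where they are.

Things in the scene. Friction and masses are not known exactly. Their poses are not given: they have to be found in the camera images.
- panel: pine birdhouse front, 150 x 215 mm with a 38 mm entry hole, lying face up and fixed on a 270 x 190 mm white board; its face is 36 mm above the bench, the dark cleats beside it 30 mm. Origin on the bench under the panel; x points to the gable peak (at x=120 mm; the foot is at x=-95 mm), z up. Plug holes at x, y = (75,0), (-60,45), (-60,-45) mm, entry hole at (-5,0)
- red_plug: red round plug in one of the panel's 3 plug holes (drawn anew each time). Flat head 26 mm across, 8 mm thick; 12 mm shank. Origin: centre of the head's top, 51 to 54 mm above the bench at the start, 44 mm when home (head on the wood). z up. Slides only vertically, yields at 4 N, stays where left; past home it gains 6 N per mm. 8 to 15 N is plenty, over 30 N too rough. It could be pulled out: do not
- green_plug: green round plug in one of the panel's 3 plug holes (drawn anew each time). Flat head 26 mm across, 8 mm thick; 12 mm shank. Origin: centre of the head's top, 51 to 54 mm above the bench at the start, 44 mm when home (head on the wood). z up. Slides only vertically, yields at 4 N, stays where left; past home it gains 6 N per mm. 8 to 15 N is plenty, over 30 N too rough. It could be pulled out: do not
- blue_plug: blue round plug in one of the panel's 3 plug holes (drawn anew each time). Flat head 26 mm across, 8 mm thick; 12 mm shank. Origin: centre of the head's top, 51 to 54 mm above the bench at the start, 44 mm when home (head on the wood). z up. Slides only vertically, yields at 4 N, stays where left; past home it gains 6 N per mm. 8 to 15 N is plenty, over 30 N too rough. It could be pulled out: do not
- glue_bottle: loose standing yellow glue bottle with blue cap, 60 mm across, 170 mm tall; origin at the centre of its underside, z up. Leave alone
- hammer: loose hammer lying on the bench beside the panel, handle along its x, 260 mm long, head 80 mm wide at its +x end, 26 mm high; origin on the bench under its middle. Leave alone
- offcut: loose pine offcut lying flat, 110 x 40 x 20 mm; origin at the centre of its underside. Leave alone
- spare_plug: loose unpainted wooden plug standing head down on the bench, head 26 mm across, 38 mm tall in all; origin at the centre of its underside. Leave alone

How it is judged:
By the outcome, as a careful person would: the job done as asked, in the order asked, and still so for the second after the job is handed in, with the robot touching nothing.
It also fails if it takes over 42 s, if anything falls off the work surface, if the arm or the gripper's body presses on something with over 40 N, if the wrist force passes 120 N, or if a joint passes its speed limit or range.

## Robot

A 7-joint arm with a two-finger parallel gripper is mounted at the origin on the work surface. World frame = base frame: x ahead of the robot, y to its left, z up, the work surface at z = 0. Lengths are in m, angles in rad, forces in N, time in s.
With the tool pointing down it reaches from about 0.35 to 0.9 m from the base axis. Payload 7.2 kg.
Tool frame: the origin (TCP) lies at the very end of the fingers, on their centre line; the grasp point (between the pads) lies 19 mm behind it; z points along the fingers, y is the line along which they close (so a half turn about z gives the same grasp; the last joint's range is limited). The gripper opens to 85 mm and grips with 20 to 120 N. Pads are 22 mm wide; open, the fingers measure 114 mm over their backs; the gripper's body (76 mm by 85 mm) begins 54 mm behind the grasp point. The pads swing forward as they close: fully open they stand 13 mm farther back than shut.
Start: joints at [1.13, 0.411, -0.013, 1.596, 0.006, 1.134, -0.082], TCP at [0.228, -0.582, 0.231] pointing down, gripper open.
Joint ranges: [-2.95, 2.95], [-0.29, 1.99], [-1.47, 1.44], [0.14, 2.54], [-1.03, 4.17], [0.13, 1.85], [-2.86, 2.86]. Speed limits (rad/s): [2.39, 2.39, 3.01, 3.01, 3.14, 3.14, 3.14].

## Interface

Orientations are given as a rotation vector (axis times angle).
In Python, from station import * gives the robot as it stands.
- The arm moves only by the tool play_rows, never from a script. Its argument "series" is one flat list of numbers, 5 for each row, row after row: the shift along the tool's x, y, z in m, then the turn about the tool's z in degrees, then the closure, from -1 (fully open) to 1 (shut). A call has 1 to 10 rows; each row shifts and turns the commanded pose from where the row before left it, along the tool's axes as they then stand; what a row does not reach is not made up. A row lasts 1/10 s, in which the tool goes at most 50 mm and 8.59 degrees, less where a joint would pass 70% of its speed; a pose out of reach is approached as far as the arm can. A call with a gripper value outside its range is refused whole. The fingers move at their own pace and stop on an object; "newtons" is the grip in N (left out, the last holds). Time passes only in rows, so rows that do not move let the fingers close. It gives the time, the measured TCP pose, the force, the opening and the grip force at its end, in the units of the state.
- sense(): the state, without advancing time (a new reading comes with each control period).
- grab_frame(name): name is "scene" or "top"; returns a dict with "image" (420x560x3 uint8, red, green, blue), "mtx" (3x3 intrinsics, pixels), "rvec" (rotation vector, rad) and "tvec" (3), from world to camera coordinates, as OpenCV has them. Camera axes: x right, y down, z forward; pixel columns grow to the right and rows downward; lengths in m; the calibration is good to about 2 mm. A picture is of the moment at which its call begins. There is no depth.
- sign_off(): hands the job in; it is judged then, once.
The state is a dict: "clock": time; "qpos": joint angles; "qd": joint speeds; "tau": joint torques, N m; "ee_pos": TCP position; "ee_rot": TCP orientation; "force": force on the tool from outside, world axes, zero at the start; "moment": the same for the moment, N m; "gripper_width": finger opening in m; "finger_force": force on a finger pad.
Only numpy, scipy, OpenCV 4.12 (cv2) and the standard library are available. Lean on these libraries where they do the work, as an engineer would, in place of code of your own. Each camera call takes 0.05 s, during which the arm holds its last target. There are 200 camera calls.

## Working session

There is one attempt and no reset: what is moved stays moved. The work goes in short steps, Python scripts to look and compute and a tool call to move; the robot and the scene stay as the last step left them, time stands still between calls to the robot, and variables do not carry over. Pictures are saved under pics/ and viewed, at most 10 in all, crops included, and the job is handed in when it is done.

Besides the shell and the picture viewer there is one more tool, called after "Call:" as a command line: name --argument value ..., lists and objects as JSON in quotes. play_rows: Moves the arm, as the interface text tells. Its arguments: {"type":"object","properties":{"series":{"type":"array"},"newtons":{"type":"number"}},"required":["series"]}

```bash
mkdir -p pics; python3 - <<'E'
from station import *
import cv2
for n in("scene","top"):
    f=grab_frame(n); cv2.imwrite(f"pics/{n}0.png",f["image"][:,:,::-1])
s=sense(); print({k:s[k] for k in("clock","ee_pos","ee_rot","force","gripper_width")})
E
```

```text
{'clock': 0.1, 'ee_pos': array([ 0.22741396, -0.58168946,  0.23054872]), 'ee_rot': array([-3.08581799e+00, -5.81966203e-01,  6.13851322e-04]), 'force': array([-0.27343083,  0.35057657, -0.64362139]), 'gripper_width': 0.08535181092886845}
```

View pics/top0.png

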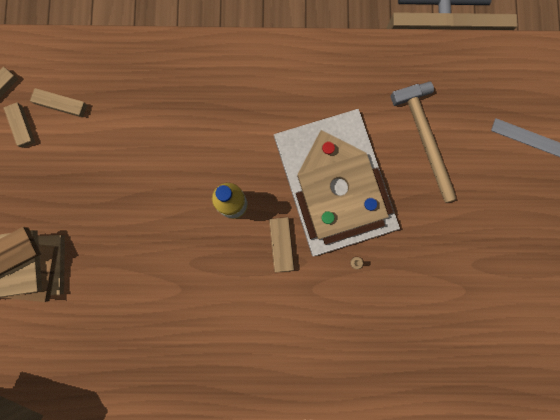

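View pics/scene0.png

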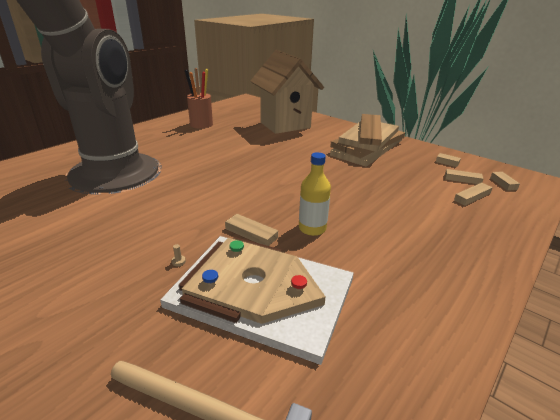

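The top view shows red at (328,148), green at (328,217), blue at (371,204) and the bottle at (228,197). In the scene view red is at (299,282), green at (237,245) and blue at (210,276).

```bash
cat > h.py <<'E'
from station import *
import cv2, numpy as np
from scipy.spatial.transform import Rotation as R
SEED={"top":dict(red=(328,148),green=(328,217),blue=(371,204)),"scene":dict(red=(299,282),green=(237,245),blue=(210,276))}
def blob(f,n,c):
    hsv=cv2.cvtColor(f["image"],cv2.COLOR_RGB2HSV).astype(int); h=hsv[...,0]
    t=dict(red=0,green=70,blue=113)[c]; d=np.minimum(abs(h-t),180-abs(h-t))
    m=((d<(6 if c=="red" else 18))&(hsv[...,1]>150)&(hsv[...,2]>60)).astype(np.uint8)
    _,l,st,ce=cv2.connectedComponentsWithStats(m)
    i=min(range(1,len(ce)),key=lambda i:np.hypot(*(ce[i]-SEED[n][c]))+(99 if st[i,4]<15 else 0))
    return ce[i],st[i]
def ray(f,uv):
    p=cv2.undistortPoints(np.array([[uv]],float),f["mtx"],None)[0,0]
    M=R.from_rotvec(np.ravel(f["rvec"])).as_matrix(); o=-M.T@np.ravel(f["tvec"]); return o,M.T@np.r_[p,1]
def onz(f,uv,z):
    o,d=ray(f,uv); return o+d*(z-o[2])/d[2]
E
python3 - <<'E'
from h import *
F={n:grab_frame(n) for n in("top","scene")}
P={}
for c in("red","green","blue"):
    for n in F:
        b,st=blob(F[n],n,c); print(c,n,b.round(1),st,onz(F[n],b,.05).round(4)); P[c,n]=onz(F[n],b,.049)
    (o,d),(p,e)=[ray(F[n],blob(F[n],n,c)[0]) for n in F]
    k=np.linalg.lstsq(np.c_[d,-e],p-o,rcond=None)[0]; print(" tri",(o+k[0]*d).round(4),(p+k[1]*e).round(4))
# rigid fit of hole pattern using top view
W=np.array([P[c,"top"][:2] for c in("red","green","blue")]); L=np.array([[75,0],[-60,45],[-60,-45]])/1e3
a=W-W.mean(0); b=L-L.mean(0)
for z in(.05,):
    th=np.arctan2((b[:,0]*a[:,1]-b[:,1]*a[:,0]).sum(),(a*b).sum()); c,s=np.cos(th),np.sin(th)
    fit=b@np.array([[c,s],[-s,c]])+W.mean(0); print("yaw",np.degrees(th),"fit",fit.round(4),"res",(W-fit).round(4))
for n,uv in dict(bottlebase=(232,203),spare=(357,263),off=(282,245),hamhead=(413,94),hamend=(449,198)).items(): print(n,onz(F["top"],uv,.02).round(3))
s=sense();M=R.from_rotvec(s["ee_rot"]).as_matrix();print(M.round(4))
E
```

```text
red top [328.1 147.5] [322 142  13  12 122] [ 0.6655 -0.0527  0.05  ]
red scene [298.6 281.5] [291 275  16  14 175] [ 0.6641 -0.0538  0.05  ]
 tri [ 0.6654 -0.0527  0.0503] [ 0.6641 -0.0538  0.05  ]Traceback (most recent call last):
  File "<stdin>", line 6, in <module>
  File "h.py", line 10, in blob
    i=min(range(1,len(ce)),key=lambda i:np.hypot(*(ce[i]-SEED[n][c]))+(99 if st[i,4]<15 else 0))
ValueError: min() iterable argument is empty
```

```bash
sed -i 's/hsv\[...,2\]>60/hsv[...,2]>50/; s/d<(6 if c=="red" else 18)/d<(6 if c=="red" else 22)/; s/\[...,1\]>150/[...,1]>130/' h.py
cat > m.py <<'E'
from h import *
F={n:grab_frame(n) for n in("top","scene")}
for c in("green","blue"): 
    u,v=SEED["top"][c]; print(c,cv2.cvtColor(F["top"]["image"],cv2.COLOR_RGB2HSV)[v,u])
P={}
for c in("red","green","blue"):
    for n in F:
        b,st=blob(F[n],n,c); print(c,n,b.round(1),st,onz(F[n],b,.05).round(4)); P[c,n]=onz(F[n],b,.049)
    (o,d),(p,e)=[ray(F[n],blob(F[n],n,c)[0]) for n in F]
    k=np.linalg.lstsq(np.c_[d,-e],p-o,rcond=None)[0]; print(" tri",(o+k[0]*d).round(4),(p+k[1]*e).round(4))
W=np.array([P[c,"top"][:2] for c in("red","green","blue")]); L=np.array([[75,0],[-60,45],[-60,-45]])/1e3
a=W-W.mean(0); b=L-L.mean(0)
th=np.arctan2((b[:,0]*a[:,1]-b[:,1]*a[:,0]).sum(),(a*b).sum()); c,s=np.cos(th),np.sin(th)
fit=b@np.array([[c,s],[-s,c]])+W.mean(0); print("yaw",np.degrees(th),"fit",fit.round(4),"res",(W-fit).round(4))
for n,uv in dict(bottlebase=(232,203),spare=(357,263),off=(282,245),hamhead=(413,94),hamend=(449,198)).items(): print(n,onz(F["top"],uv,.02).round(3))
s=sense();M=R.from_rotvec(s["ee_rot"]).as_matrix();print(M.round(4))
d=fit-s["ee_pos"][:2]; print("tool xyz", [(M.T@np.r_[q,0]).round(4) for q in d])
E
python3 m.py
```

```text
green [ 67 142 129]
blue [111 195 132]
red top [328.1 147.5] [322 142  13  12 122] [ 0.6655 -0.0527  0.05  ]
red scene [298.6 281.5] [291 275  16  14 175] [ 0.6641 -0.0538  0.05  ]
 tri [ 0.6654 -0.0527  0.0503] [ 0.6641 -0.0538  0.05  ]
green top [327.5 217.3] [322 212  12  12 102] [ 0.5228 -0.0506  0.05  ]
green scene [236.3 245.3] [230 241  14  10 104] [ 0.5237 -0.0537  0.05  ]
 tri [ 0.523  -0.0508  0.0481] [ 0.5219 -0.052   0.0481]
blue top [370.4 203.9] [365 199  12  11 113] [ 0.5504 -0.137   0.05  ]
blue scene [209.8 275.6] [203 270  15  13 155] [ 0.5491 -0.1374  0.05  ]
 tri [ 0.5504 -0.1369  0.0504] [ 0.5496 -0.1378  0.0505]
yaw 17.680074651860927 fit [[ 0.6655 -0.0529]
 [ 0.5232 -0.051 ]
 [ 0.5505 -0.1368]] res [[ 0.0002  0.0001]
 [-0.0003  0.0003]
 [ 0.     -0.0004]]
bottlebase [0.554 0.144 0.02 ]
spare [ 0.432 -0.114  0.02 ]
off [0.468 0.04  0.02 ]
hamhead [ 0.793 -0.24   0.02 ]
hamend [ 0.568 -0.308  0.02 ]
[[ 9.313e-01  3.642e-01 -2.000e-04]
 [ 3.642e-01 -9.313e-01  5.000e-04]
 [-0.000e+00 -5.000e-04 -1.000e+00]]
tool xyz [array([ 6.005e-01, -3.332e-01,  2.000e-04]), array([ 4.687e-01, -3.868e-01,  2.000e-04]), array([ 4.629e-01, -2.969e-01,  1.000e-04])]
```

Call:
play_rows --series '[0.04, -0.022, 0, 0, 1, 0.04, -0.022, 0, 0, 1, 0.04, -0.022, 0, 0, 1, 0.04, -0.022, 0, 0, 1, 0.04, -0.022, 0, 0, 1, 0.04, -0.022, 0, 0, 1, 0.04, -0.022, 0, 0, 1, 0.04, -0.022, 0, 0, 1, 0.04, -0.022, 0, 0, 1, 0.04, -0.022, 0, 0, 1]' --newtons 20

```text
clock: 1.3
ee_pos: [0.521, -0.23, 0.2315]
ee_rot: [3.087, 0.582, 0.0]
force: [0.8, -1.2, -0.6]
gripper_width: 0.0
finger_force: 0.0
```

Call:
play_rows --series '[0.04, -0.022, 0, 0, 1, 0.04, -0.022, 0, 0, 1, 0.04, -0.022, 0, 0, 1, 0.04, -0.022, 0.02, 0, 1, 0.04, -0.025, 0.03, 0, 1, 0, 0, 0.04, 0, 1, 0, 0, 0.03, 0, 1, 0, 0, 0.02, 0, 1, 0, 0, 0.01, 0, 1, 0, 0, 0, 0, 1]'

```text
clock: 2.3
ee_pos: [0.6613, -0.0575, 0.0831]
ee_rot: [-3.087, -0.582, 0.004]
force: [0.4, 0.0, -0.7]
gripper_width: 0.0
finger_force: 0.0
```

Call:
play_rows --series '[0.005, -0.003, 0.01, 0, 1, 0, 0, 0.01, 0, 1, 0, 0, 0.004, 0, 1, 0, 0, 0, 0, 1, 0, 0, 0, 0, 1]'

```text
clock: 2.8
ee_pos: [0.6658, -0.0529, 0.0607]
ee_rot: [3.087, 0.582, 0.0]
force: [1.1, 0.5, 0.8]
gripper_width: -0.0002
finger_force: 0.0
```

```bash
python3 - <<'E'
from h import *
a=grab_frame("top")["image"][90:260,240:440]; b=grab_frame("scene")["image"][150:340,130:380]
a=cv2.resize(a,(400,340));b=cv2.resize(b,(400,340))
cv2.imwrite("pics/c1.png",np.hstack([a,b])[:,:,::-1]); s=sense(); print(s["clock"],s["ee_pos"],s["force"])
E
```

```text
2.9 [ 0.66601517 -0.05292699  0.06097971] [ 0.22088802 -0.25071092  0.61613151]
```

View pics/c1.png

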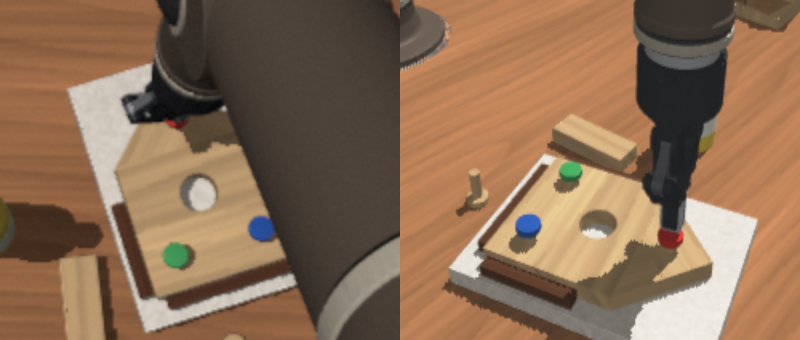

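The crops show the shut fingertips centred just above the red head (right crop about (670,235)). Green and blue are clear, so I'll press.

Call:
play_rows --series '[0, 0, 0.003, 0, 1, 0, 0, 0.002, 0, 1, 0, 0, 0.002, 0, 1, 0, 0, 0.002, 0, 1, 0, 0, 0.002, 0, 1, 0, 0, 0.002, 0, 1, 0, 0, 0, 0, 1, 0, 0, 0, 0, 1]'

```text
clock: 3.7
ee_pos: [0.6657, -0.0529, 0.0474]
ee_rot: [3.087, 0.582, -0.0]
force: [-1.1, -0.5, 3.4]
gripper_width: 0.0003
finger_force: 1.4
```

Call:
play_rows --series '[0, 0, 0.001, 0, 1, 0, 0, 0.001, 0, 1, 0, 0, 0.001, 0, 1, 0, 0, 0.001, 0, 1, 0, 0, 0, 0, 1, 0, 0, 0, 0, 1]'

```text
clock: 4.3
ee_pos: [0.6657, -0.0529, 0.0434]
ee_rot: [3.087, 0.582, -0.0]
force: [-1.6, -1.2, 4.2]
gripper_width: 0.0
finger_force: 2.0
```

Call:
play_rows --series '[0, 0, 0.001, 0, 1, 0, 0, 0, 0, 1, 0, 0, 0, 0, 1]'

```text
clock: 4.6
ee_pos: [0.6658, -0.0529, 0.0429]
ee_rot: [3.087, 0.582, 0.0]
force: [-3.5, -0.5, 7.2]
gripper_width: 0.0001
finger_force: 3.6
```

Call:
play_rows --series '[0, 0, 0.0005, 0, 1, 0, 0, 0, 0, 1, 0, 0, 0, 0, 1]'

```text
clock: 4.9
ee_pos: [0.6658, -0.0528, 0.0426]
ee_rot: [3.087, 0.582, 0.0]
force: [-3.8, -0.1, 9.1]
gripper_width: -0.0001
finger_force: 4.4
```

Call:
play_rows --series '[0, 0, 0.0005, 0, 1, 0, 0, 0, 0, 1, 0, 0, 0, 0, 1]'

```text
clock: 5.2
ee_pos: [0.6658, -0.0528, 0.0423]
ee_rot: [3.087, 0.582, 0.0]
force: [-4.3, -1.2, 10.4]
gripper_width: -0.0001
finger_force: 5.2
```

Call:
play_rows --series '[0, 0, -0.005, 0, 1, 0, 0, -0.015, 0, 1, 0, 0, -0.02, 0, 1, -0.033, -0.0134, 0, 0, 1, -0.033, -0.0134, 0, 0, 1, -0.033, -0.0134, 0, 0, 1, -0.033, -0.0134, 0, 0, 1, 0, 0, 0.01, 0, 1, 0, 0, 0.01, 0, 1, 0, 0, 0, 0, 1]'

```text
clock: 6.2
ee_pos: [0.5238, -0.0509, 0.0606]
ee_rot: [-3.087, -0.582, 0.001]
force: [-0.6, -1.3, -0.5]
gripper_width: -0.0002
finger_force: 0.0
```

```bash
python3 - <<'E'
from h import *
a=grab_frame("top")["image"][90:260,240:440]; b=grab_frame("scene")["image"][190:330,180:340]
a=cv2.resize(a,(400,340));b=cv2.resize(b,(400,340),interpolation=cv2.INTER_CUBIC)
cv2.imwrite("pics/c2.png",np.hstack([a,b])[:,:,::-1]); s=sense(); print(s["clock"],s["ee_pos"],s["force"])
E
```

```text
6.3 [ 0.52420817 -0.05071759  0.06115721] [ 1.01880394  0.04728894 -0.02568408]
```

View pics/c2.png

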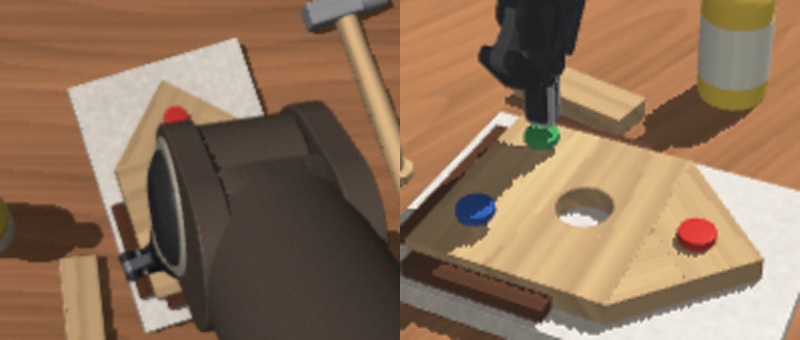

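The red head sits flat on the wood at (697,235) in the right crop, and the fingertips are over green at (541,130). Pressing green the same way.

Call:
play_rows --series '[0, 0, 0.003, 0, 1, 0, 0, 0.003, 0, 1, 0, 0, 0.002, 0, 1, 0, 0, 0.002, 0, 1, 0, 0, 0.002, 0, 1, 0, 0, 0.002, 0, 1, 0, 0, 0.001, 0, 1, 0, 0, 0.001, 0, 1, 0, 0, 0, 0, 1, 0, 0, 0, 0, 1]'

```text
clock: 7.3
ee_pos: [0.5233, -0.051, 0.0455]
ee_rot: [3.087, 0.582, 0.0]
force: [-1.2, 0.1, 2.7]
gripper_width: -0.0003
finger_force: 1.6
```

Call:
play_rows --series '[0, 0, 0.001, 0, 1, 0, 0, 0.0005, 0, 1, 0, 0, 0, 0, 1, 0, 0, 0, 0, 1]'

```text
clock: 7.7
ee_pos: [0.5234, -0.0509, 0.044]
ee_rot: [-3.087, -0.582, -0.0]
force: [-0.9, 0.5, 3.9]
gripper_width: -0.0002
finger_force: 1.7
```

Call:
play_rows --series '[0, 0, 0.001, 0, 1, 0, 0, 0.0005, 0, 1, 0, 0, 0, 0, 1, 0, 0, 0, 0, 1]'

```text
clock: 8.1
ee_pos: [0.5233, -0.051, 0.0427]
ee_rot: [3.087, 0.582, 0.0]
force: [-1.9, 1.1, 7.6]
gripper_width: 0.0002
finger_force: 3.8
```

Call:
play_rows --series '[0, 0, 0.0008, 0, 1, 0, 0, 0, 0, 1, 0, 0, 0, 0, 1]'

```text
clock: 8.4
ee_pos: [0.5233, -0.051, 0.0422]
ee_rot: [3.087, 0.582, 0.0]
force: [-3.1, 1.1, 10.0]
gripper_width: 0.0001
finger_force: 5.3
```

Call:
play_rows --series '[0, 0, -0.005, 0, 1, 0, 0, -0.015, 0, 1, 0, 0, -0.02, 0, 1, -0.002, 0.03, 0, 0, 1, -0.002, 0.03, 0, 0, 1, -0.002, 0.03, 0, 0, 1, 0, 0, 0, 0, 1, 0, 0, 0.01, 0, 1, 0, 0, 0.01, 0, 1, 0, 0, 0, 0, 1]'

```text
clock: 9.4
ee_pos: [0.5489, -0.1354, 0.0595]
ee_rot: [-3.085, -0.585, 0.005]
force: [-0.3, -0.6, -0.3]
gripper_width: -0.0001
finger_force: 0.0
```

```bash
python3 - <<'E'
from h import *
b=grab_frame("scene")["image"][190:330,180:340]
cv2.imwrite("pics/c3.png",cv2.resize(b,(480,420),interpolation=cv2.INTER_CUBIC)[:,:,::-1]); s=sense(); print(s["clock"],s["ee_pos"],s["force"])
E
```

```text
9.45 [ 0.54938544 -0.1355618   0.06032306] [-0.63437586 -0.16473369  0.31988934]
```

View pics/c3.png

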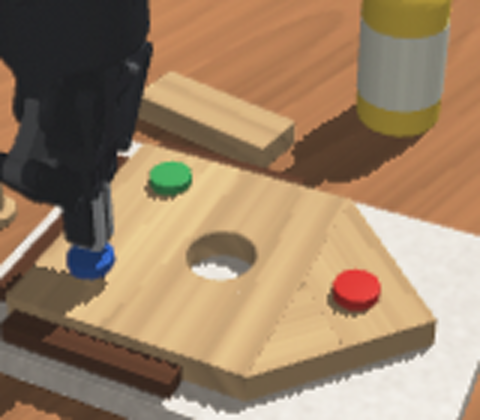

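Red (357,290) and green (170,178) are both seated, and the fingertips are over blue at (90,255). Pressing blue with a small correction.

Call:
play_rows --series '[0.0005, 0.0015, 0.002, 0, 1, 0, 0, 0.003, 0, 1, 0, 0, 0.002, 0, 1, 0, 0, 0.002, 0, 1, 0, 0, 0.002, 0, 1, 0, 0, 0.002, 0, 1, 0, 0, 0.001, 0, 1, 0, 0, 0.001, 0, 1, 0, 0, 0, 0, 1, 0, 0, 0, 0, 1]'

```text
clock: 10.45
ee_pos: [0.5516, -0.1381, 0.0467]
ee_rot: [-3.087, -0.582, -0.0]
force: [-0.7, 1.1, 3.8]
gripper_width: 0.0002
finger_force: 1.6
```

Call:
play_rows --series '[0, 0, 0.001, 0, 1, 0, 0, 0.0005, 0, 1, 0, 0, 0, 0, 1, 0, 0, 0, 0, 1]'

```text
clock: 10.85
ee_pos: [0.5516, -0.1381, 0.0452]
ee_rot: [-3.087, -0.582, -0.0]
force: [-0.7, 0.7, 3.4]
gripper_width: 0.0003
finger_force: 1.7
```

Call:
play_rows --series '[0, 0, 0.001, 0, 1, 0, 0, 0.001, 0, 1, 0, 0, 0.0005, 0, 1, 0, 0, 0, 0, 1, 0, 0, 0, 0, 1]'

```text
clock: 11.35
ee_pos: [0.5516, -0.1382, 0.0429]
ee_rot: [3.087, 0.582, 0.0]
force: [-0.8, 1.0, 7.9]
gripper_width: -0.0002
finger_force: 3.4
```

Call:
play_rows --series '[0, 0, 0.0008, 0, 1, 0, 0, 0, 0, 1, 0, 0, 0, 0, 1]'

```text
clock: 11.65
ee_pos: [0.5516, -0.1381, 0.0423]
ee_rot: [3.087, 0.582, 0.0]
force: [-2.3, 1.3, 10.0]
gripper_width: -0.0001
finger_force: 4.8
```

Call:
play_rows --series '[0, 0, -0.005, 0, 1, 0, 0, -0.02, 0, 1, 0, 0, -0.04, 0, 1, 0, 0, -0.04, 0, 1, 0, 0, -0.04, 0, 1, 0, 0, -0.04, 0, 1, -0.03, 0.03, 0, 0, 1, -0.04, 0.03, 0, 0, 1, -0.04, 0.03, 0, 0, 1, -0.04, 0.03, 0, 0, 1]'

```text
clock: 12.65
ee_pos: [0.4538, -0.3062, 0.2267]
ee_rot: [3.087, 0.582, -0.001]
force: [1.9, -0.7, -0.7]
gripper_width: -0.0002
finger_force: 0.0
```

Call:
play_rows --series '[-0.04, 0.03, 0, 0, 1, -0.04, 0.03, 0, 0, 1, -0.04, 0.03, 0, 0, 1, -0.04, 0.03, 0, 0, 1, -0.02, 0.01, 0, 0, 1, 0, 0, 0, 0, 1, 0, 0, 0, 0, 1]'

```text
clock: 13.35
ee_pos: [0.3348, -0.491, 0.2263]
ee_rot: [-3.086, -0.58, 0.0]
force: [0.1, 0.5, 0.5]
gripper_width: -0.0002
finger_force: 0.0
```

```bash
python3 m.py | grep -E "tri|yaw|top|scene"; python3 - <<'E'
from h import *
cv2.imwrite("pics/end.png",np.hstack([grab_frame(n)["image"][60:340,180:480] for n in("top","scene")])[:,:,::-1]); s=sense(); print(s["clock"],s["ee_pos"])
E
```

```text
red top [327.5 148.7] [322 143  12  12 117] [ 0.6631 -0.0514  0.05  ]
red scene [298.3 286.2] [291 280  16  14 177] [ 0.6703 -0.0625  0.05  ]
 tri [ 0.6656 -0.0526  0.0403] [ 0.6642 -0.0539  0.04  ]
green top [327.1 217.7] [322 213  11  11  99] [ 0.5219 -0.0498  0.05  ]
green scene [236.5 248.7] [231 244  13  10 106] [ 0.5309 -0.0603  0.05  ]
 tri [ 0.5228 -0.0509  0.0404] [ 0.5219 -0.0519  0.0404]
blue top [369.3 204.5] [364 199  12  12 111] [ 0.5492 -0.1347  0.05  ]
blue scene [210.1 280.4] [203 275  15  12 155] [ 0.558  -0.1446  0.05  ]
 tri [ 0.5505 -0.1369  0.0402] [ 0.5494 -0.1381  0.0403]
yaw 17.774752379745596 fit [[ 0.6639 -0.0513]
13.55 [ 0.33648687 -0.48995781  0.22686906]
```

View pics/end.png

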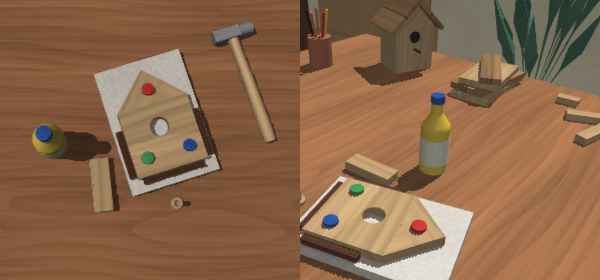

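All three heads now triangulate to the same height (about 40 mm, blob centroid), with red, green and blue seated in the view. Nothing else has moved, so I'm handing in.

```bash
python3 -c "
from station import *
print(sign_off())"
```

```text
the job is handed in; nothing more can be done
None
```

I pressed the red, green and blue plugs home in that order, at about 10 N each. All three heads are level on the wood, nothing else was touched, and the job was handed in at about 13.6 s.

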